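Hang a shelf-marker frame on the rail and lock it with its pin

ROBOT

A 7-joint arm with a two-finger parallel gripper is mounted at the origin on the work surface. World frame = base frame: x ahead of the robot, y to its left, z up, the work surface at z = 0. Lengths are in mm, angles in rad, forces in N, time in s.
With the tool pointing down it reaches from about 400 to 875 mm from the base axis. Payload 4.4 kg.
Tool frame: the origin (TCP) lies midway between the tips of the shut fingers; the grasp point (between the pads) lies 19 mm behind it (ctrl.grip_point_offset is the distance from the TCP to the grasp point, in mm); z points along the fingers, x is the direction in which the jaws open and shut, and the axes are right-handed (so a half turn about z gives the same grasp; the last joint's range is limited). The gripper opens to 85 mm and grips with 20 to 120 N. Pads are 22 mm wide; open, the fingers measure 114 mm over their backs; the gripper's body (76 mm by 85 mm) begins 54 mm behind the grasp point. The pads swing forward as they close: fully open they stand 13 mm farther back than shut.
Start: joints at [1.245, 0.628, 0.038, 1.517, -0.027, 0.996, -0.02], TCP at [167.004, -628.194, 231.313] pointing down, gripper open.
Joint ranges: [-3.06, 3.06], [-0.37, 2.12], [-1.25, 1.32], [0.18, 2.47], [-1.1, 4.24], [0.23, 1.98], [-2.94, 2.94]. Speed limits (rad/s): [2.57, 2.57, 3.14, 3.14, 3.14, 3.14, 3.14].

INTERFACE

Orientations are given as [roll, pitch, yaw] about the fixed x, y, z axes, in that order (R = Rz(yaw) Ry(pitch) Rx(roll)).
In Python, from cell import ctrl, viewer gives the robot as it stands.
- The arm moves only by the tool apply_moves, never from a script. Its argument "series" is a list that holds one entry, the list of rows, each a list of 6 numbers: the shift along the tool's x, y, z normalised to -1 to 1, where 1 is 50 mm, then the turn, a rotation vector about the tool's x, y, z normalised to -1 to 1, where 1 is 6 degrees. In form: [[[tx, ty, tz, rx, ry, rz], ...]]. A call has exactly 5 rows; each row shifts and turns the commanded pose from where the row before left it, along the tool's axes as they then stand; what a row does not reach is not made up. A row lasts 1/8 s, in which the tool goes at most 62.5 mm and 10.7 degrees, less where a joint would pass 70% of its speed; a pose out of reach is approached as far as the arm can. A call with a number of a shift or a turn outside -1 to 1 is refused whole. A call with a gripper value outside its range is refused whole. "claw" is the gripper command: -1 is shut, 1 is fully open, values between are in proportion, set as the call begins (left out, the last holds). The fingers move at their own pace and stop on an object; the grip force is fixed at half the most. Time passes only in rows, so rows that do not move let the fingers close, or fill a call up. It gives the time, the measured TCP pose, the force and the opening at its end, in the units of the state.
- ctrl.read_state(): the state, without advancing time (a new reading comes with each control period).
- viewer.get_image(name): name is "scene" or "top" or "wrist"; returns the picture (480x640x3 uint8, blue, green, red); there is no depth.
- viewer.camera_info(name): a dict with "K" (3x3 intrinsics, pixels), "R" (3x3) and "t" (3): a world point X has camera coordinates R X + t. Camera axes: x right, y down, z forward; pixel columns grow to the right and rows downward; lengths in mm; the calibration is good to about 2 mm. A picture is of the moment at which its call begins: read the wrist's pose just before it. camera_info takes no time and is no camera call; for the wrist camera it gives the pose at the moment of the call.
- ctrl.finish_job(): hands the job in, once; it reports no verdict.
Trained networks look in the newest picture that a camera, given by its name, has taken for a name from the list of things; names that differ only in an ending like _2 or _b are one class to them, and where a whole thing is asked for, a point or a joint stands for the part that bears it (a point fixed in the world has none). Each returns a list of dicts, best first, with "score" (0 to 1); they miss things now and then, are a little off and sometimes report something else, mostly with a low value. They report only what shows in the picture. A call takes as long as a camera call. They do not tell look-alikes from the thing itself.
- viewer.find_in(camera, label): "location" ([column, row] as shares, 0 to 1, of the picture: columns of its width, rows of its height, amid what is visible of it).
The state is a dict: "clock": time; "qpos": joint angles; "qd": joint speeds; "tau": joint torques, N m; "eef_pos": TCP position; "tool_rot": TCP orientation; "force": force on the tool from outside, world axes, zero at the start; "torque": the same for the moment, N m; "width": finger opening in mm.
Only numpy, scipy, OpenCV 4.12 (cv2) and the standard library are available. Lean on these libraries where they do the work, as an engineer would, in place of code of your own. Each camera call takes 0.05 s, during which the arm holds its last target. There are 200 camera calls.

TASK

Hang the loose grey shelf-marker frame astride the rail at the free hole, lowering it until it sits square and flat on the bar rather than dropping it. Then take the longer of the two locking pins from the wooden block and push it down through the frame's hole and the bar's hole until its head rests on the frame, like the marker already hanging there. Leave the short pin and the other things on the table where they are.

Things in the scene. Friction and masses are not known exactly. Their poses are not given: they have to be found in the camera images.
- rail: Fixed grey steel rail: level flat bar 24 (x) by 360 (y) by 20 mm deep, top face 150 mm above the table, on a 24 x 18 mm post at each end (y = +-171 mm; foot plates 140 x 30 mm). Two vertical through holes of 12 mm at y = +90 and -90 mm, x = 0; nothing below them. Origin on the table under the bar's middle, z up.
- socket: The free hole of the rail (either the one at +90 or at -90 mm), with a thin bright ring round its mouth. Origin at the centre of the mouth, on the bar's top face; x across the bar, y along the bar, z up. The other hole is taken by a fixed marker frame with its pin, of the same shape and size, its pin head reaching 34 mm above the bar's top.
- frame: Loose grey steel marker frame, 0.2 kg, an upside-down U standing on its legs, symmetrical. Top plate 33 (x) by 80 (y) by 4 mm, top 66 mm above the origin, 14 mm hole in its middle. Legs 80 mm wide, 3 mm thick, outer faces at x = +-16.5, inner at +-13.5 mm; lips below z = 11.5 mm flare out to 20 mm inside, 24 mm outside. Origin at the middle of its foot, on the table. Grip it across x from above.
- frame_eye (a point): Centre of the frame's 14 mm hole, on the underside of the top plate (62 mm above the frame's origin). It coincides with the socket's origin when the frame is hung in place.
- pin_block: Fixed dark wooden block 50 (x) by 130 (y) by 32 mm high, origin under its middle, on the table, z up. Two upright blind holes of 9 mm, 22 mm deep, at y = +40 and -40 mm, x = 0, hold the two pins loosely, in either order.
- long_pin: Long locking pin, upright in the block: steel shank 8 mm in diameter, 45 mm long, tapered over its last 4 mm (4.4 mm at the tip), then a dark cylindrical head, 18 mm in diameter, 30 mm high. Origin at the tip, z to the head. 0.06 kg. The tip stands 10 mm above the table, the head's top 85 mm.
- short_pin: The short pin, not needed: same head, but its shank is only 18 mm, so its head rests on the block, top 62 mm above the table. Origin at the tip's end. Leave it in its hole.
- loupe: Black loupe, 42 mm across, 34 mm high, origin under its middle. Leave alone.
- stamp: Wooden hand stamp, 32 mm across, 60 mm high, origin under its middle. Leave alone.
- weight: Brass paperweight, 52 mm across, 34 mm high, on the left, origin under its middle. Leave alone.
- paste_jar: Paste jar, 56 mm across, 70 mm high, on the right, origin under its middle. Leave alone.
Not all that is in view belongs to the job. What is shaped like the frame but purple, red or turquoise is not meant.

How it is judged:
By the outcome, as a careful person would: the job done as asked, in the order asked, and still so for the second after the job is handed in, with the robot touching nothing.
It also fails if it takes over 61 s, if anything falls off the work surface, if the arm or the gripper's body presses on something with over 40 N, if the wrist force passes 120 N, or if a joint passes its speed limit or range.

## Working session

There is one attempt and no reset: what is moved stays moved. The work goes in short steps, Python scripts to look and compute and a tool call to move; the robot and the scene stay as the last step left them, time stands still between calls to the robot, and variables do not carry over. Pictures are saved under pics/ and viewed, about 8 in all and at most 12, crops included, and the job is handed in when it is done.

Besides the shell and the picture viewer there is one more tool, called after "Call:" by a JSON object that holds its "op" and its "data". apply_moves: Moves the arm, as the interface text tells. Scaled input: -1 to 1 covers 50 mm each way for a shift and 6 degrees each way for a turn. Its arguments: {"type":"object","properties":{"series":{"type":"array","items":{"type":"array","items":{"type":"array","items":{"type":"number"}}}},"claw":{"type":"number"}},"required":["series"]}

```bash
ls; mkdir -p pics; python3 - <<'E'
from cell import ctrl, viewer
import cv2
s=ctrl.read_state(); print(s)
for n in ("scene","top"):
    cv2.imwrite(f"pics/{n}0.png",viewer.get_image(n)); c=viewer.camera_info(n); print(n,c)
    for l in ("frame","frame_eye","socket","long_pin","short_pin","pin_block","rail"):
        print(l,[( [round(d["location"][0]*640),round(d["location"][1]*480)],round(d["score"],2)) for d in viewer.find_in(n,l)][:5])
E
```

```text
pics
{'clock': 0.0, 'qpos': array([ 1.24518076,  0.62934866,  0.03845968,  1.51839561, -0.02701851,
        0.99629884, -0.0199873 ]), 'qd': array([ 8.56493618e-04, -7.39956352e-04,  8.77701410e-04,  5.40437522e-04,
        5.61819649e-05,  1.00094432e-04,  1.18271644e-03]), 'tau': array([ 5.05812768e-04, -5.63410807e+01,  1.22610256e+00, -1.93440092e+01,
        1.09493229e-02,  1.05932675e-02,  2.77607262e-05]), 'eef_pos': array([ 166.84422188, -627.55875765,  230.37894268]), 'tool_rot': array([ 3.14157150e+00,  1.93189101e-03, -1.31099313e+00]), 'force': array([-0.15556555,  0.73590314, -0.0639542 ]), 'torque': array([-0.03400739, -0.02302508, -0.00375125]), 'width': 85.1904619493788}
scene {'K': array([[552.68263306,   0.        , 326.58148197],
       [  0.        , 552.68263306, 236.08693568],
       [  0.        ,   0.        ,   1.        ]]), 'R': array([[-0.66714685,  0.74469654,  0.01849734],
       [ 0.43376522,  0.40854223, -0.80308217],
       [-0.60560946, -0.52775024, -0.59558112]]), 't': array([ 360.44691451, -107.47762773, 1376.00878291])}
frame [([320, 239], 0.8), 
[... 271 characters left out ...]
0.7)]
top {'K': array([[451.74245425,   0.        , 316.55423444],
       [  0.        , 451.74245425, 241.58022577],
       [  0.        ,   0.        ,   1.        ]]), 'R': array([[ 0.02533983, -0.99953089, -0.0172016 ],
       [-0.98371911, -0.02186916, -0.17837728],
       [ 0.17791742,  0.02144159, -0.9838118 ]]), 't': array([-17.29795716, 489.25244162, 921.61860227])}
frame [([483, 305], 0.83), ([362, 272], 0.67), ([433, 337], 0.65)]
frame_eye [([482, 302], 0.84), ([419, 274], 0.59), ([433, 337], 0.59), ([363, 274], 0.57)]
socket [([424, 276], 0.61), ([299, 271], 0.16)]
long_pin [([188, 259], 0.62)]
short_pin [([484, 233], 0.55)]
pin_block [([216, 270], 0.77)]
rail [([355, 172], 0.9)]
```

View pics/scene0.png

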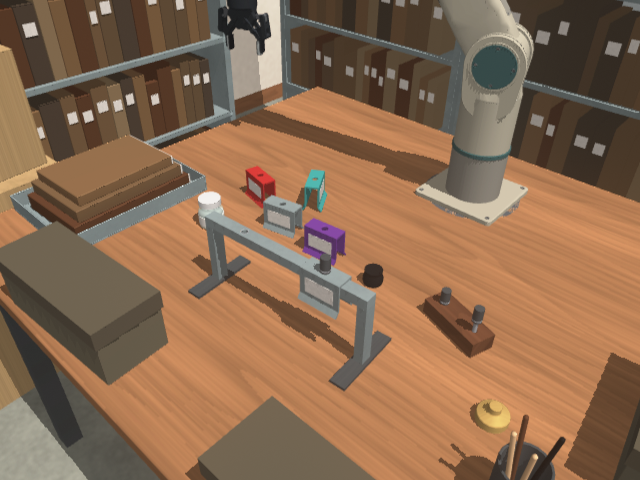

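View pics/top0.png

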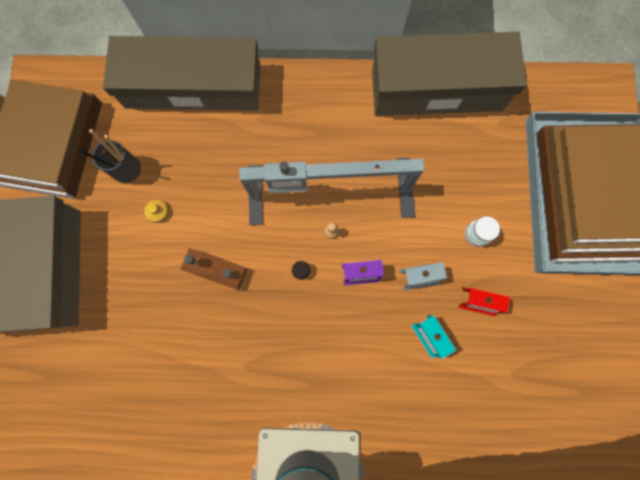

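Top image candidates for the frame: grey (425,273), purple (363,271), red (488,300), turquoise (435,338), plus the fixed grey frame on the rail (287,177). By the description I choose grey (425,273). The free hole is at (377,166). For the pins, the taller one in the scene image is (479,315), which is the left one at (191,259) in top. The short one is at (229,273).

```bash
cat > h.py <<'E'
import numpy as np, cv2
from cell import ctrl, viewer
from scipy.spatial.transform import Rotation as Ro
def ray(cam,px,z,c=None):
    c=c or viewer.camera_info(cam); R,t,K=c["R"],c["t"],c["K"]
    o=-R.T@t; d=R.T@np.linalg.solve(K,[px[0],px[1],1.]); return o+d*(z-o[2])/d[2]
def proj(cam,X,c=None):
    c=c or viewer.camera_info(cam); p=c["K"]@(c["R"]@np.asarray(X,float)+c["t"]); return p[:2]/p[2]
def tool():
    s=ctrl.read_state(); return np.array(s["eef_pos"]),Ro.from_euler("xyz",s["tool_rot"]).as_matrix()
def go(goal,rpy):
    "tool-frame shift (in 50 mm units, current axes) and rotvec (6 deg units)"
    p,R=tool(); G=Ro.from_euler("xyz",rpy).as_matrix()
    return (R.T@(np.array(goal)-p)/50).round(3), (Ro.from_matrix(R.T@G).as_rotvec()/np.radians(6)).round(3)
E
python3 - <<'E'
from h import *
for n,px,z in [("frame hole",(425,273),66),("freehole",(377,166),150),("pin L",(191,259),85),("pin R",(229,273),62),("rail left end",(240,175),150),("rail right end",(423,166),150),("fixed pinhead",(285,167),184),("purple",(363,270),66),("turq",(437,337),66),("red",(488,299),66),("loupe",(301,270),34),("stamp",(333,228),60),("jar",(487,229),70),("weight",(156,209),34)]:
    print(n,ray("top",px,z).round(0))
im=cv2.imread("pics/top0.png")
a=cv2.resize(im[245:300,380:460],None,fx=5,fy=5,interpolation=cv2.INTER_CUBIC)
b=cv2.resize(im[240:295,175:255],None,fx=5,fy=5,interpolation=cv2.INTER_CUBIC)
c=cv2.resize(im[145:225,230:430],None,fx=4,fy=4,interpolation=cv2.INTER_CUBIC)
cv2.imwrite("pics/crop1.png",np.vstack([np.hstack([a,b]),c]))
E
```

```text
frame hole [ 425. -230.   66.]
freehole [ 623. -122.  150.]
pin L [440. 249.  85.]
pin R [416. 174.  62.]
rail left end [599. 145. 150.]
rail right end [ 625. -212.  150.]
fixed pinhead [605.  54. 184.]
purple [ 428. -103.   66.]
turq [ 297. -252.   66.]
red [ 375. -357.   66.]
loupe [429.  26.  34.]
stamp [517. -40.  60.]
jar [ 519. -359.   70.]
weight [556. 350.  34.]
```

View pics/crop1.png

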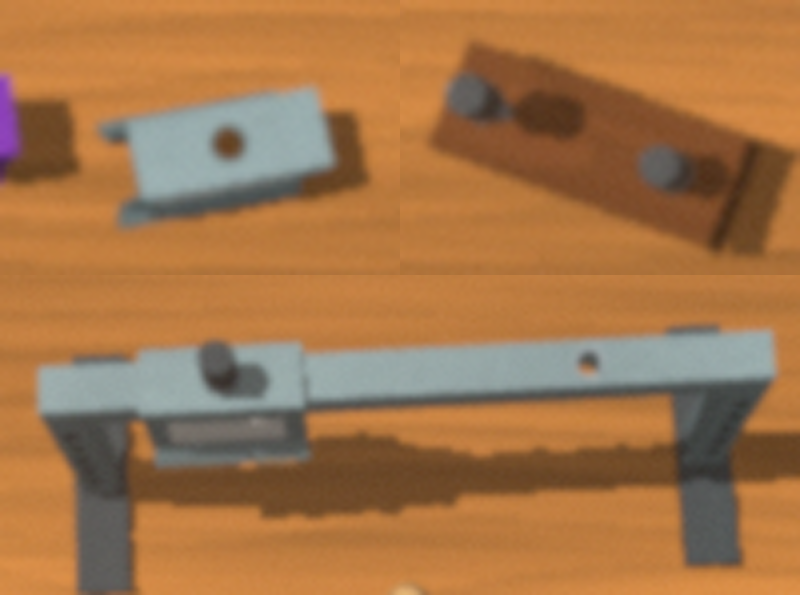

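The crop confirms the choice: the grey frame has its hole at about (425.6,273.6) and a yaw of about +10°. The rail's free hole is at (377,166.7). The left pin is the tall one. Next I plan the approach.

```bash
cat >> h.py <<'E'
def plan(goal,yawdeg,n):
    "n equal rows, to tool pointing down with yaw"
    p,R=tool(); G=Ro.from_euler("xyz",[np.pi,0,np.radians(yawdeg)]).as_matrix()
    rv=Ro.from_matrix(R.T@G).as_rotvec()/n; d=(np.array(goal,float)-p)/n
    for k in range(n):
        print([*(R.T@d/50).round(3).tolist(),*(rv/np.radians(6)).round(3).tolist()],end=",\n" if k%5<4 else "\n--\n")
        R=R@Ro.from_rotvec(rv).as_matrix()
E
python3 - <<'E'
from h import *
def pts(l,o,s,z): return np.array([ray("top",(x/s+o[0],y/s+o[1]),z) for x,y in l])
f=pts([(128,122),(318,87),(335,165),(145,203)],(380,245),5,66); print(f.round(1),f.mean(0))
e=(f[0]+f[3]-f[1]-f[2]); print("frame yaw",np.degrees(np.arctan2(-e[0],e[1])), np.linalg.norm(e)/2)
r=pts([(38,391),(775,354)],(230,145-275/4),4,150); e=r[0]-r[1]; print("rail",r.round(1),r.mean(0),np.degrees(np.arctan2(-e[0],e[1])),np.linalg.norm(e))
print("hole",pts([(588,362)],(230,145-275/4),4,150))
plan([425,-230,230],10,15)
E
```

```text
[[ 431.4 -190.8   66. ]
 [ 447.8 -268.9   66. ]
 [ 415.7 -275.1   66. ]
 [ 398.3 -197.4   66. ]] [ 423.30570046 -233.03804773   66.        ]
frame yaw 12.210362995758652 79.71429899889213
rail [[ 601.4  146.2  150. ]
 [ 627.2 -213.2  150. ]] [614.28858881 -33.45676848 150.        ] 4.115070051879313 360.3295126665363
hole [[ 621.38348559 -122.20402719  150.        ]]
[-0.425, -0.469, 0.002, -0.0, -0.0, -0.946],
[-0.376, -0.509, 0.002, -0.0, -0.0, -0.946],
[-0.324, -0.543, 0.002, -0.0, -0.0, -0.946],
[-0.269, -0.573, 0.002, -0.0, -0.0, -0.946],
[-0.211, -0.596, 0.002, -0.0, -0.0, -0.946]
--
[-0.151, -0.614, 0.002, -0.0, -0.0, -0.946],
[-0.089, -0.626, 0.002, -0.0, -0.0, -0.946],
[-0.027, -0.632, 0.002, -0.0, -0.0, -0.946],
[0.036, -0.632, 0.002, -0.0, -0.0, -0.946],
[0.098, -0.625, 0.002, -0.0, -0.0, -0.946]
--
[0.159, -0.612, 0.002, -0.0, -0.0, -0.946],
[0.219, -0.594, 0.002, -0.0, -0.0, -0.946],
[0.276, -0.569, 0.002, -0.0, -0.0, -0.946],
[0.331, -0.539, 0.002, -0.0, -0.0, -0.946],
[0.383, -0.503, 0.002, -0.0, -0.0, -0.946]
--
```

Call:
{"op": "apply_moves", "data": {"series": [[[-0.425,-0.469,0,0,0,-0.95],[-0.376,-0.51,0,0,0,-0.95],[-0.324,-0.543,0,0,0,-0.95],[-0.27,-0.573,0,0,0,-0.95],[-0.21,-0.596,0,0,0,-0.95]]]}}

```text
clock: 1.42
eef_pos: [253.5, -494.6, 231.5]
tool_rot: [3.141, -0.001, -0.81]
force: [-0.3, -0.2, 0.2]
width: 85.4
```

Call:
{"op": "apply_moves", "data": {"series": [[[-0.15,-0.614,0,0,0,-0.95],[-0.09,-0.626,0,0,0,-0.95],[-0.027,-0.632,0,0,0,-0.95],[0.036,-0.632,0,0,0,-0.95],[0.098,-0.625,0,0,0,-0.95]]]}}

```text
clock: 2.05
eef_pos: [339.7, -360.7, 231.4]
tool_rot: [3.142, -0.0, -0.31]
force: [-0.1, 0.5, 0.2]
width: 85.2
```

Call:
{"op": "apply_moves", "data": {"series": [[[0.16,-0.612,0,0,0,-0.95],[0.22,-0.594,0,0,0,-0.95],[0.276,-0.57,0,0,0,-0.95],[0.33,-0.54,0,0,0,-0.95],[0.383,-0.503,0,0,0,-0.95]]]}}

```text
clock: 2.68
eef_pos: [424.7, -227.3, 231.4]
tool_rot: [3.141, -0.0, 0.188]
force: [0.9, -0.4, -0.1]
width: 85.0
```

```bash
python3 - <<'E'
from h import *
s=ctrl.read_state(); print(s["clock"],s["eef_pos"],np.degrees(s["tool_rot"]),s["qpos"].round(2),s["force"])
c=viewer.camera_info("wrist"); print(c); im=viewer.get_image("wrist"); cv2.imwrite("pics/w1.png",im)
print(viewer.find_in("wrist","frame_eye")[:3])
E
```

```text
2.675 [ 424.69627255 -227.32101135  231.42057582] [ 1.79985218e+02 -1.72962738e-02  1.07519250e+01] [ 0.73  0.41 -0.42  1.97  0.23  0.81  0.38] [ 0.8670548  -0.42849722 -0.13954645]
{'K': array([[358.05670371,   0.        , 319.67470903],
       [  0.        , 358.05670371, 237.4657061 ],
       [  0.        ,   0.        ,   1.        ]]), 'R': array([[ 9.82571618e-01,  1.85883867e-01,  4.51437941e-04],
       [ 1.77147120e-01, -9.37119968e-01,  3.00707604e-01],
       [ 5.63197438e-02, -2.95386786e-01, -9.53716275e-01]]), 't': array([-375.87577418, -327.18420427,  287.04989452])}
[{'location': [0.2863, 0.4479], 'score': 0.85}, {'location': [0.4991, 0.4363], 'score': 0.74}, {'location': [0.5478, 0.1281], 'score': 0.72}]
```

View pics/w1.png

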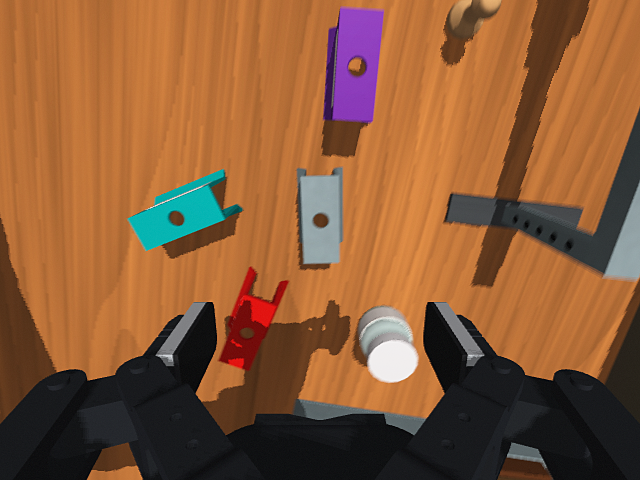

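The wrist picture shows the grey frame with its hole at about (320,220) and plate corners near (301,177) to (340,263). The turquoise, red and purple look-alikes are clear of it, and the jar is at (390,350). I'll measure the plate precisely.

```bash
cat >> h.py <<'E'
def platerect(im,c,z,roi):
    "segment grey plate near top level in roi x0,x1,y0,y1 -> corners world"
    x0,x1,y0,y1=roi; hsv=cv2.cvtColor(im,cv2.COLOR_BGR2HSV)[y0:y1,x0:x1]
    m=((hsv[...,0]>80)&(hsv[...,0]<125)&(hsv[...,2]>140)).astype(np.uint8)
    m=cv2.morphologyEx(m,cv2.MORPH_OPEN,np.ones((9,9),np.uint8)); n,l,st,ce=cv2.connectedComponentsWithStats(m)
    i=1+np.argmax(st[1:,4]); q=cv2.findContours((l==i).astype(np.uint8),cv2.RETR_EXTERNAL,cv2.CHAIN_APPROX_NONE)[0][0].reshape(-1,2)+[x0,y0]
    w=np.array([ray("",p,z,c)[:2] for p in q],np.float32); return cv2.minAreaRect(w),st[i]
E
python3 - <<'E'
from h import *
im=cv2.imread("pics/w1.png"); c=viewer.camera_info("wrist")
print(platerect(im,c,66,(285,360,150,290)))
print("hole",ray("",(320.5,220),66,c))
b=cv2.cvtColor(im,cv2.COLOR_BGR2HSV)[205:235,305:335]; m=b[...,0]<40; print("hole px",np.argwhere(m).mean(0)[::-1]+[305,205],m.sum())
print(b[2,2],b[15,15],im[190,342],im[200,320])
E
```

```text
(((429.12847900390625, -228.42428588867188), (32.81098937988281, 78.91317749023438), 12.396919250488281), array([  16,   26,   39,   87, 2961], dtype=int32))
hole [ 428.96804388 -227.96333685   66.        ]
hole px [320.32258065 220.03225806] 186
[ 93  27 170] [ 12 174  95] [112 124 145] [172 168 152]
```

```bash
python3 - <<'E'
from h import *
plan([429.1,-228.2,28],12.4,5)
E
```

```text
[0.006, 0.017, 0.815, -0.002, -0.005, -0.048],
[0.006, 0.016, 0.815, -0.002, -0.005, -0.048],
[0.007, 0.016, 0.815, -0.002, -0.005, -0.048],
[0.007, 0.016, 0.815, -0.002, -0.005, -0.048],
[0.007, 0.016, 0.815, -0.002, -0.005, -0.048]
--
```

Call:
{"op": "apply_moves", "data": {"series": [[[0.02,0.04,1,0,0,-0.12],[0.01,0.04,1,0,0,-0.12],[0,0,1,0,0,0],[0,0,0.7,0,0,0],[0,0,0.37,0,0,0]]]}}

```text
clock: 3.4
eef_pos: [425.1, -232.2, 25.9]
tool_rot: [-3.14, 0.002, 0.208]
force: [-0.2, -0.8, 0.4]
width: 85.1
```

```bash
python3 - <<'E'
from h import *
im=viewer.get_image("wrist"); cv2.imwrite("pics/w2.png",im); c=viewer.camera_info("wrist")
s=ctrl.read_state(); print(s["clock"],s["eef_pos"],np.degrees(s["tool_rot"]),s["force"])
E
```

```text
3.45 [ 424.54640938 -231.77760775   24.70388565] [-179.84281584    0.21382885   11.90655733] [-0.20813159  1.02438118 -1.42346864]
```

View pics/w2.png

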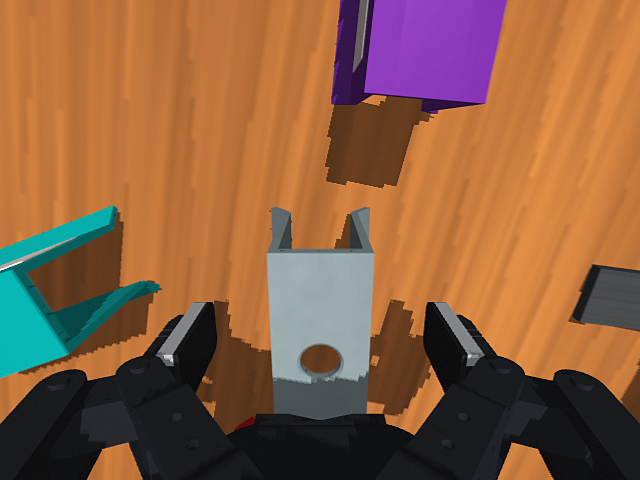

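The picture shows the frame centred between the jaws: plate columns 268–373, hole at (321,360), with no contact. Next I check the pose noise and where the grip line falls along the frame.

```bash
python3 - <<'E'
from h import *
for i in range(4):
    p,R=tool(); c=viewer.camera_info("wrist"); o=-c["R"].T@c["t"]
    print(p.round(1),"cam",o.round(1),"cam in tool",(R.T@(o-p)).round(1),"axis@z66 px",proj("",p+R[:,2]*(p[2]-66),c).round(0),"hole",ray("",(321,360),66,c).round(1), ctrl.read_state()["qpos"].round(4))
    viewer.get_image("wrist")
E
```

```text
[ 424.5 -231.8   24.7] cam [ 410.1 -157.   165.9] cam in tool [   0.8  -76.5 -140.9] axis@z66 px [317. 368.] hole [ 425.2 -228.6   66. ] [ 0.5756  0.761  -0.1988  2.1145  0.4609  0.3113  0.1964]
[ 424.8 -232.    26.1] cam [ 410.3 -157.1  167.2] cam in tool [   0.8  -76.5 -140.9] axis@z66 px [317. 365.] hole [ 425.7 -229.7   66. ] [ 0.5766  0.7584 -0.2002  2.114   0.4598  0.314   0.1974]
[ 425.6 -232.3   27.2] cam [ 410.8 -157.4  168.2] cam in tool [   0.8  -76.5 -140.9] axis@z66 px [317. 363.] hole [ 426.5 -230.8   66. ] [ 0.5773  0.7563 -0.2012  2.1134  0.4593  0.3149  0.1976]
[ 426.2 -232.7   28. ] cam [ 411.2 -157.6  168.9] cam in tool [   0.8  -76.5 -140.9] axis@z66 px [317. 362.] hole [ 427.2 -231.7   66. ] [ 0.5778  0.7548 -0.2017  2.1129  0.4592  0.315   0.1976]
```

The earlier mismatch was the arm still settling. The hole is now within about 1–2 mm of the tool axis, so I close the jaws.

Call:
{"op": "apply_moves", "data": {"series": [[[0,0,0,0,0,0],[0,0,0,0,0,0],[0,0,0,0,0,0],[0,0,0,0,0,0],[0,0,0,0,0,0]]], "claw": -1}}

```text
clock: 4.28
eef_pos: [426.4, -233.0, 28.4]
tool_rot: [3.141, -0.001, 0.206]
force: [-0.6, -0.0, 6.1]
width: 32.6
```

Call:
{"op": "apply_moves", "data": {"series": [[[0,0,0,0,0,0],[0,0,0,0,0,0],[0,0,-0.1,0,0,0],[0,0,-0.3,0,0,0],[0,0,-0.6,0,0,0]]]}}

```text
clock: 4.9
eef_pos: [425.3, -232.4, 78.2]
tool_rot: [-3.14, 0.002, 0.207]
force: [0.8, -0.1, -2.3]
width: 32.4
```

```bash
python3 - <<'E'
from h import *
s=ctrl.read_state(); print(s["clock"],s["eef_pos"],np.degrees(s["tool_rot"]),s["force"],s["width"])
for i in range(2): im=viewer.get_image("wrist")
cv2.imwrite("pics/w3.png",im)
E
```

```text
4.9 [ 425.26939919 -232.37821774   78.19024759] [-1.79916869e+02  1.09579644e-01  1.18439525e+01] [ 0.78624295 -0.10701205 -2.31911065] 32.392988679710776
```

View pics/w3.png

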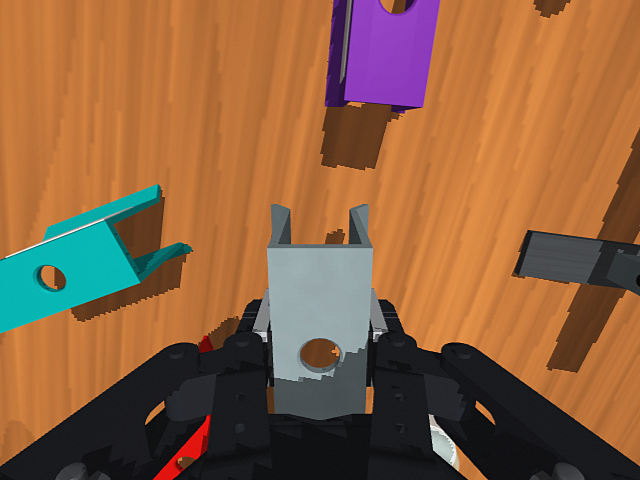

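The frame is gripped and lifted straight: plate edge level at row 245, hole at (320,355). Next I work out the hole's position in the tool frame and go to a viewing pose beside the free hole.

```bash
cat >> h.py <<'E'
def intool(px,ztool):
    "pixel of wrist -> point in tool frame on tool plane z=ztool"
    p,R=tool(); c=viewer.camera_info("wrist"); o=R.T@(-c["R"].T@c["t"]-p); d=R.T@c["R"].T@np.linalg.solve(c["K"],[px[0],px[1],1.])
    return o+d*(ztool-o[2])/d[2]
E
python3 - <<'E'
from h import *
print(tool()[0],intool((320.5,355),-38),intool((320.5,355),-40),intool((268,245),-38),intool((372,245),-38))
im=cv2.imread("pics/w3.png"); b=cv2.cvtColor(im,cv2.COLOR_BGR2HSV)[338:373,298:343]; m=b[...,0]<40; q=np.argwhere(m); print(q.mean(0)[::-1]+[298,338],q.min(0),q.max(0))
plan([627,-208,235],4.1,8)
E
```

```text
[ 427.79274441 -233.56138996   80.66066467] [  0.99932911  -2.71952309 -38.        ] [  0.99467747  -4.15436501 -40.        ] [-14.92616973 -41.7502722  -38.        ] [ 16.62214616 -41.72704166 -38.        ]
[319.51409245 352.7632469 ] [1 2] [29 41]
[0.502, 0.041, -0.384, 0.003, -0.005, 0.161],
[0.503, 0.032, -0.384, 0.003, -0.005, 0.161],
[0.503, 0.023, -0.384, 0.003, -0.005, 0.161],
[0.503, 0.015, -0.384, 0.003, -0.005, 0.161],
[0.503, 0.006, -0.385, 0.003, -0.005, 0.161]
--
[0.503, -0.002, -0.385, 0.003, -0.005, 0.161],
[0.502, -0.011, -0.385, 0.003, -0.005, 0.161],
[0.502, -0.02, -0.386, 0.003, -0.005, 0.161],
```

Call:
{"op": "apply_moves", "data": {"series": [[[0.4,0.04,-0.6,0,0,0.16],[0.5,0.03,-0.5,0,0,0.16],[0.5,0.02,-0.4,0,0,0.16],[0.5,0.02,-0.4,0,0,0.16],[0.5,0,-0.4,0,0,0.16]]]}}

```text
clock: 5.62
eef_pos: [545.4, -217.7, 193.2]
tool_rot: [-3.141, 0.001, 0.122]
force: [0.4, -0.2, -1.5]
width: 32.3
```

Call:
{"op": "apply_moves", "data": {"series": [[[0.6,0,-0.4,0,0,0.16],[0.6,-0.01,-0.2,0,0,0.16],[0.4,-0.02,-0.18,0,0,0.16],[0.2,0,0,0,0,0],[0.1,0,0,0,0,0]]]}}

```text
clock: 6.25
eef_pos: [639.0, -206.6, 230.9]
tool_rot: [-3.141, 0.002, 0.073]
force: [-1.5, 0.3, -2.0]
width: 32.5
```

```bash
python3 - <<'E'
from h import *
for i in range(8): im=viewer.get_image("wrist") if i>4 else viewer.get_image("top")
s=ctrl.read_state(); print(s["clock"],s["eef_pos"],np.degrees(s["tool_rot"]),s["force"],s["width"],s["qd"].round(3))
im=viewer.get_image("wrist");cv2.imwrite("pics/w4.png",im)
E
```

```text
6.65 [ 639.21416706 -206.83189057  231.84371401] [1.79993668e+02 1.87755058e-02 4.12318685e+00] [ 0.75306524  0.39351667 -1.12446617] 32.20867299830602 [-0.001 -0.001 -0.002 -0.007 -0.     0.001  0.001]
```

View pics/w4.png

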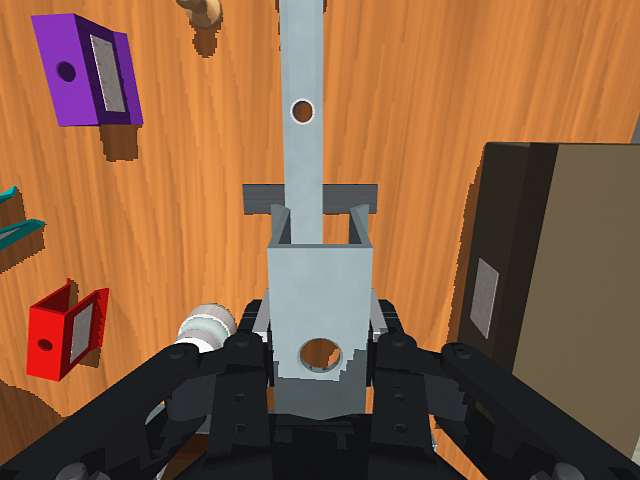

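The bar's bright-ringed free hole is at (302.5,111), and the rail runs straight up the picture with the frame held square. I compute the hole position and rail yaw.

```bash
python3 - <<'E'
from h import *
im=cv2.imread("pics/w4.png"); c=viewer.camera_info("wrist"); p,R=tool()
h=ray("",(302.5,111),150,c); print("hole",h)
hsv=cv2.cvtColor(im,cv2.COLOR_BGR2HSV); P=[];L=[]
for r in list(range(5,90,5))+list(range(130,180,5)):
    m=np.where((hsv[r,240:380,0]>75)&(hsv[r,240:380,0]<125)&(hsv[r,240:380,2]>120))[0]+240
    a,b=ray("",(m[0]-.5,r),150,c),ray("",(m[-1]+.5,r),150,c); P.append((a+b)[:2]/2); L.append(np.linalg.norm(a-b))
P=np.array(P); k=np.polyfit(P[:,1],P[:,0],1); print("yaw",np.degrees(np.arctan(-k[0])),"x at hole",np.polyval(k,h[1]),np.round(L,1)[[0,8,16,-1]],np.abs(P[:,0]-np.polyval(k,P[:,1])).max())
y=-np.arctan(k[0]); T=Ro.from_euler("xyz",[np.pi,0,y]).as_matrix()
g=h-T@np.array([0.9,-2.0,0]); print("TCP goal xy",g, "now",p)
plan([g[0],g[1],p[2]],np.degrees(y),5)
E
```

```text
hole [ 624.04144661 -123.34484571  150.        ]
yaw 3.8724509707304695 x at hole 623.7015381000879 [23.8 23.4 23.  23.5] 0.16981661862541841
TCP goal xy [ 623.27857258 -125.40106146  150.        ] now [ 639.33116759 -206.7509581   231.89080032]
[-0.041, -0.329, -0.0, 0.0, 0.0, 0.009],
[-0.041, -0.329, -0.0, 0.0, 0.0, 0.009],
[-0.041, -0.329, -0.0, 0.0, 0.0, 0.009],
[-0.041, -0.329, -0.0, 0.0, 0.0, 0.009],
[-0.042, -0.329, -0.0, 0.0, 0.0, 0.009]
--
```

Call:
{"op": "apply_moves", "data": {"series": [[[-0.04,-0.4,0,0,0,0.04],[-0.04,-0.5,0,0,0,0],[-0.05,-0.4,0,0,0,0],[-0.05,-0.25,0,0,0,0],[-0.03,-0.1,0.2,0,0,0]]]}}

```text
clock: 7.32
eef_pos: [624.0, -124.0, 222.4]
tool_rot: [3.141, -0.002, 0.069]
force: [0.6, 0.1, -1.5]
width: 32.3
```

Call:
{"op": "apply_moves", "data": {"series": [[[0,0,0.2,0,0,0],[0,0,0.2,0,0,0],[0,0,0.1,0,0,0],[0,0,0,0,0,0],[0,0,0,0,0,0]]]}}

```text
clock: 7.95
eef_pos: [623.8, -125.2, 197.0]
tool_rot: [3.142, -0.001, 0.068]
force: [1.1, -0.3, -1.2]
width: 32.3
```

```bash
python3 - <<'E'
from h import *
viewer.get_image("wrist"); im=viewer.get_image("wrist"); cv2.imwrite("pics/w5.png",im); c=viewer.camera_info("wrist"); p,R=tool()
s=ctrl.read_state(); print(s["clock"],p,np.degrees(s["tool_rot"]),s["force"])
hsv=cv2.cvtColor(im,cv2.COLOR_BGR2HSV)
for r in (60,100,140,180):
    m=np.where((hsv[r,200:440,0]>75)&(hsv[r,200:440,0]<125)&(hsv[r,200:440,2]>120))[0]+200
    a,b=ray("",(m[0]-.5,r),150,c),ray("",(m[-1]+.5,r),150,c); print(r,m[0],m[-1],"mid in tool",(R.T@((a+b)/2-p)).round(1))
viewer.get_image("scene"); cv2.imwrite("pics/s5.png",cv2.resize(viewer.get_image("scene")[130:330,180:420],None,fx=3,fy=3,interpolation=cv2.INTER_CUBIC))
E
```

```text
8.05 [ 623.78118163 -125.05480357  197.21219762] [ 1.79990440e+02 -4.71321479e-02  3.89801096e+00] [ 1.0612421   0.31877265 -1.01094539]
60 293 341 mid in tool [  -0.4 -106.1   47.2]
100 294 340 mid in tool [ -0.4 -88.2  47.2]
140 295 340 mid in tool [ -0.2 -69.3  47.2]
180 296 339 mid in tool [ -0.3 -49.   47.2]
```

View pics/s5.png

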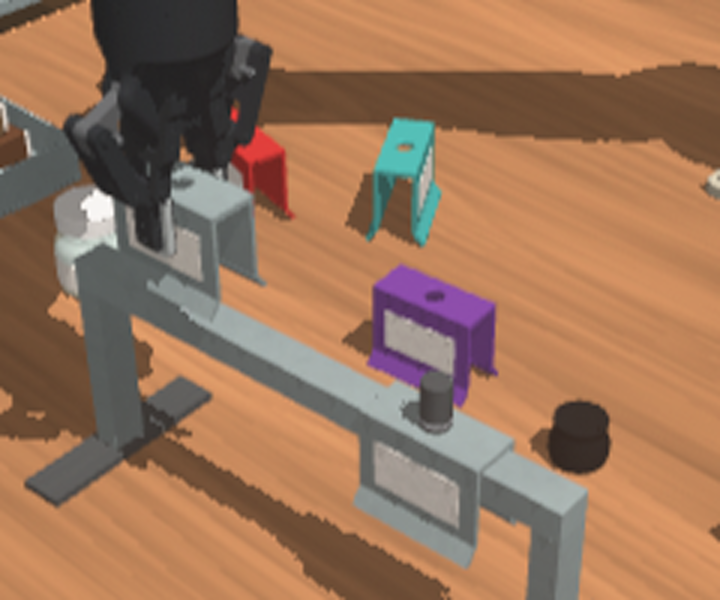

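The frame hovers above the rail, square to it, with its lips about 19 mm over the bar. The far marker is undisturbed. I shift 1 mm in x and descend.

Call:
{"op": "apply_moves", "data": {"series": [[[-0.02,0,0.2,0,0,0],[0,0,0.3,0,0,0],[0,0,0.3,0,0,0],[0,0,0.3,0,0,0],[0,0,0.2,0,0,0]]]}}

```text
clock: 8.78
eef_pos: [622.0, -124.9, 130.3]
tool_rot: [-3.141, 0.002, 0.068]
force: [-0.4, -1.0, -1.0]
width: 32.4
```

Call:
{"op": "apply_moves", "data": {"series": [[[0,0,0.05,0,0,0],[0,0,0.05,0,0,0],[0,0,0,0,0,0],[0,0,0,0,0,0],[0,0,0,0,0,0]]]}}

```text
clock: 9.4
eef_pos: [622.7, -125.1, 127.1]
tool_rot: [3.141, -0.001, 0.068]
force: [0.5, -0.1, -1.8]
width: 32.5
```

Call:
{"op": "apply_moves", "data": {"series": [[[0,0,0.06,0,0,0],[0,0,0.06,0,0,0],[0,0,0.05,0,0,0],[0,0,0,0,0,0],[0,0,0,0,0,0]]]}}

```text
clock: 10.02
eef_pos: [622.5, -125.0, 118.3]
tool_rot: [3.142, -0.0, 0.068]
force: [0.7, 0.6, -1.1]
width: 32.6
```

Call:
{"op": "apply_moves", "data": {"series": [[[0,0,0.02,0,0,0],[0,0,0.02,0,0,0],[0,0,0,0,0,0],[0,0,0,0,0,0],[0,0,0,0,0,0]]]}}

```text
clock: 10.65
eef_pos: [622.6, -125.1, 116.6]
tool_rot: [3.141, -0.0, 0.068]
force: [-1.2, -0.2, 2.0]
width: 32.6
```

Call:
{"op": "apply_moves", "data": {"series": [[[0,0,0.02,0,0,0],[0,0,0,0,0,0],[0,0,0,0,0,0],[0,0,0,0,0,0],[0,0,0,0,0,0]]]}}

```text
clock: 11.28
eef_pos: [622.6, -125.1, 116.6]
tool_rot: [3.141, -0.001, 0.068]
force: [-3.0, 0.6, 8.5]
width: 32.3
```

```bash
python3 - <<'E'
from h import *
im=viewer.get_image("wrist"); cv2.imwrite("pics/w6.png",im); s=ctrl.read_state(); print(s["eef_pos"],s["force"],s["torque"])
E
```

```text
[ 622.57887566 -125.05700713  116.55270725] [-3.11555892  0.96715689  8.27126044] [ 0.08394798  0.57168387 -0.0056379 ]
```

View pics/w6.png

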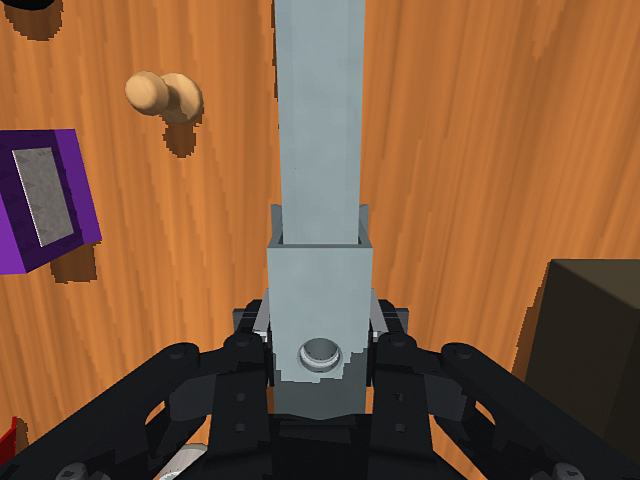

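The frame is seated: z has stopped at 116.6 with 8 N upward, and the bright ring shows concentric through the frame's hole at (320,355). I release, then back off straight up.

Call:
{"op": "apply_moves", "data": {"series": [[[0,0,-0.01,0,0,0],[0,0,0,0,0,0],[0,0,0,0,0,0],[0,0,0,0,0,0],[0,0,0,0,0,0]]], "claw": 0.5}}

```text
clock: 11.95
eef_pos: [622.5, -125.0, 115.7]
tool_rot: [-3.142, 0.0, 0.068]
force: [-0.4, 0.9, 0.4]
width: 64.3
```

Call:
{"op": "apply_moves", "data": {"series": [[[0,0,-0.1,0,0,0],[0,0,-0.4,0,0,0],[0,0,-0.6,0,0,0],[0,0,-0.8,0,0,0],[0,0,-0.6,0,0,0]]]}}

```text
clock: 12.58
eef_pos: [623.0, -125.0, 243.0]
tool_rot: [3.141, -0.002, 0.068]
force: [-0.4, 0.1, -0.4]
width: 64.0
```

```bash
python3 - <<'E'
from h import *
for i in range(6): im=viewer.get_image("wrist")
p,R=tool(); c=viewer.camera_info("wrist"); s=ctrl.read_state(); print(s["clock"],p,s["force"],s["width"])
im=viewer.get_image("wrist"); cv2.imwrite("pics/w7.png",im)
sc=viewer.get_image("scene")[130:330,180:420]; cv2.imwrite("pics/s7.png",np.hstack([cv2.resize(sc,(400,333)),cv2.resize(im,(400,333))]))
print(proj("",[623.5,-123.1,154],c))
E
```

```text
12.875 [ 621.66026883 -125.08227044  239.82700583] [0.047402   0.14319496 0.47966179] 63.91951126199257
[321.65659511 242.34654973]
```

View pics/s7.png

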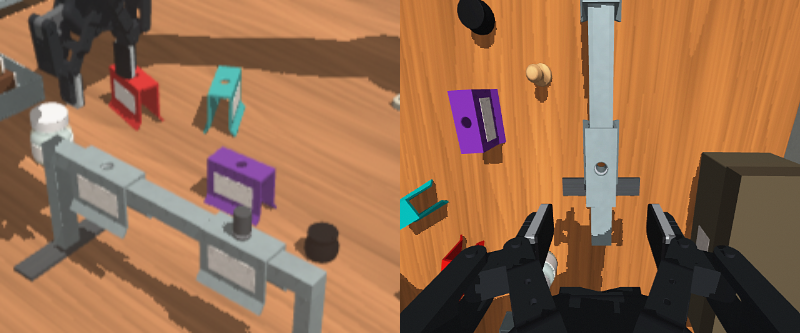

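The frame hangs flat and square on the rail, and its hole's pixel in the wrist view agrees with my prediction (321.6,242.3). Next is the pin: I check which one is taller using scene and top together, then travel.

```bash
python3 - <<'E'
from h import *
from scipy.optimize import least_squares
# head-centre pixels: top(191,259)<->scene(479,312); top(229,273)<->scene(446,294): triangulate z
for n,a,b in [("L",(191,259),(479,312)),("R",(229,273),(446,294))]:
    r=least_squares(lambda X:np.r_[proj("top",X)-a,proj("scene",X)-b],[430,200,60]); print(n,r.x.round(1),r.cost.round(2))
plan([442,249,232],-17.7,10)
E
```

```text
L [441.2 253.1  73.9] 0.31
R [416.6 177.2  50.9] 0.14
[-0.308, -0.771, 0.016, -0.0, 0.002, 0.36],
[-0.336, -0.759, 0.016, -0.0, 0.002, 0.36],
[-0.365, -0.745, 0.016, -0.0, 0.002, 0.36],
[-0.393, -0.731, 0.016, -0.0, 0.002, 0.36],
[-0.42, -0.716, 0.016, -0.0, 0.002, 0.36]
--
[-0.447, -0.699, 0.016, -0.0, 0.002, 0.36],
[-0.473, -0.682, 0.016, -0.0, 0.002, 0.36],
[-0.498, -0.664, 0.016, -0.0, 0.002, 0.36],
[-0.523, -0.644, 0.015, -0.0, 0.002, 0.36],
[-0.547, -0.624, 0.015, -0.0, 0.002, 0.36]
--
```

The left pin is 23 mm taller, so it is the long one.

Call:
{"op": "apply_moves", "data": {"series": [[[-0.31,-0.77,0,0,0,0.36],[-0.336,-0.76,0,0,0,0.36],[-0.365,-0.745,0,0,0,0.36],[-0.39,-0.73,0,0,0,0.36],[-0.42,-0.716,0,0,0,0.36]]]}}

```text
clock: 13.6
eef_pos: [531.6, 63.0, 240.1]
tool_rot: [3.141, 0.001, -0.122]
force: [1.0, 0.4, 0.1]
width: 64.1
```

Call:
{"op": "apply_moves", "data": {"series": [[[-0.447,-0.7,0,0,0,0.36],[-0.47,-0.68,0,0,0,0.36],[-0.5,-0.66,0,0,0,0.36],[-0.52,-0.644,0,0,0,0.36],[-0.547,-0.624,0,0,0,0.36]]]}}

```text
clock: 14.22
eef_pos: [441.9, 249.5, 240.2]
tool_rot: [3.141, 0.001, -0.31]
force: [0.4, 0.1, 0.1]
width: 63.9
```

Call:
{"op": "apply_moves", "data": {"series": [[[0,0,0.2,0,0,0],[0,0,0.2,0,0,0],[0,0,0.2,0,0,0],[0,0,0,0,0,0],[0,0,0,0,0,0]]]}}

```text
clock: 14.85
eef_pos: [443.3, 248.1, 210.8]
tool_rot: [3.142, -0.0, -0.31]
force: [0.4, 0.7, 0.6]
width: 63.9
```

```bash
python3 - <<'E'
from h import *
for i in range(3): im=viewer.get_image("wrist")
p,R=tool(); c=viewer.camera_info("wrist"); s=ctrl.read_state(); print(s["clock"],p,np.degrees(s["tool_rot"]),s["width"])
im=viewer.get_image("wrist"); cv2.imwrite("pics/w8.png",im)
for l in ("long_pin","short_pin"): print(l,[(round(d["location"][0]*640),round(d["location"][1]*480),round(d["score"],2)) for d in viewer.find_in("wrist",l)])
u=proj("",[442,251,85],c); print("expected px",u)
hsv=cv2.cvtColor(im,cv2.COLOR_BGR2HSV); x,y=u.astype(int); m=((hsv[...,1]<60)).astype(np.uint8)
m[:, :max(0,x-120)]=0; m[:,x+120:]=0; m=cv2.morphologyEx(m,cv2.MORPH_OPEN,np.ones((5,5),np.uint8))
n,l,st,ce=cv2.connectedComponentsWithStats(m); print([(st[i].tolist(),ce[i].round(1).tolist()) for i in range(1,n) if st[i,4]>80])
E
```

```text
15.0 [443.22209508 248.53775853 211.18159973] [-1.79968930e+02 -3.39064659e-02 -1.77198018e+01] 64.17194837572802
long_pin [(316, 217, 0.97)]
short_pin [(315, 294, 0.83)]
expected px [316.06831772 226.33469747]
[([306, 202, 22, 28, 502], [316.5, 215.8]), ([307, 280, 19, 29, 478], [316.0, 294.4]), ([196, 294, 240, 186, 20742], [312.7, 412.4]), ([359, 389, 17, 23, 216], [365.5, 401.3])]
```

View pics/w8.png

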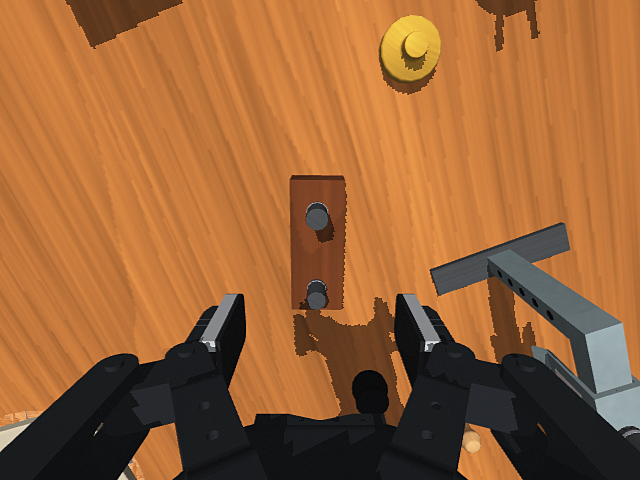

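The long pin's head top is at about (316.5,218.5), standing taller. The short pin is at (316,294), in line on the block's axis. I compute the grasp.

```bash
python3 - <<'E'
from h import *
p,R=tool(); c=viewer.camera_info("wrist")
h=ray("",(316.5,218.5),85,c); print("pin",h, "tool",(R.T@(h-p)))
hs=ray("",(316,296),62,c); print("short",hs,np.linalg.norm((h-hs)[:2]))
g=h-R@np.array([0.85,0,0]); plan([g[0],g[1],100],-17.7,5)
E
```

```text
pin [444.03341699 256.94466446  85.        ] tool [ -1.62555425  -8.17474127 126.11008534]
short [419.65779953 183.43355031  62.        ] 77.44710860337777
[-0.01, -0.033, 0.444, -0.001, -0.001, 0.0],
[-0.01, -0.033, 0.444, -0.001, -0.001, 0.0],
[-0.01, -0.033, 0.444, -0.001, -0.001, 0.0],
[-0.01, -0.033, 0.444, -0.001, -0.001, 0.0],
[-0.01, -0.033, 0.444, -0.001, -0.001, 0.0]
--
```

Call:
{"op": "apply_moves", "data": {"series": [[[-0.02,-0.06,0.5,0,0,0],[-0.02,-0.06,0.6,0,0,0],[-0.01,-0.04,0.6,0,0,0],[0,0,0.4,0,0,0],[0,0,0.12,0,0,0]]]}}

```text
clock: 15.78
eef_pos: [442.4, 256.7, 98.9]
tool_rot: [3.14, 0.001, -0.309]
force: [-0.2, -1.1, 1.2]
width: 64.3
```

```bash
python3 - <<'E'
from h import *
for i in range(5): im=viewer.get_image("wrist")
p,R=tool(); c=viewer.camera_info("wrist"); print(ctrl.read_state()["clock"],p)
im=viewer.get_image("wrist"); cv2.imwrite("pics/w9.png",im)
u=proj("",p+R@[0.85,0,p[2]-85],c); print("axis px at z85",u)
hsv=cv2.cvtColor(im,cv2.COLOR_BGR2HSV); x=320; m=((hsv[...,1]<60)).astype(np.uint8)
m[:,:260]=0; m[:,380:]=0; m=cv2.morphologyEx(m,cv2.MORPH_OPEN,np.ones((5,5),np.uint8))
n,l,st,ce=cv2.connectedComponentsWithStats(m); print([(st[i].tolist(),ce[i].round(1).tolist()) for i in range(1,n) if st[i,4]>80])
a=cv2.HoughCircles(cv2.cvtColor(im[150:420,240:400],cv2.COLOR_BGR2GRAY),cv2.HOUGH_GRADIENT,1,30,param1=80,param2=12,minRadius=15,maxRadius=24)
print(None if a is None else a[0][:4]+[240,150,0], 358*9/(p[2]+141-85))
E
```

```text
16.025 [443.48862071 257.34507232 100.66773059]
axis px at z85 [319.81618255 292.17584133]
[([303, 252, 35, 57, 1559], [319.7, 282.1]), ([305, 357, 28, 50, 1206], [318.1, 381.7]), ([260, 415, 120, 65, 6011], [319.1, 447.6])]
[[318.5        274.5         16.39999962]
 [318.5        373.5         15.5       ]] 20.565817784650648
```

The head is centred on the tool axis, at about (320,292) against (319.8,292.2). I descend to grip height and close.

Call:
{"op": "apply_moves", "data": {"series": [[[0,0,0.25,0,0,0],[0,0,0.3,0,0,0],[0,0,0.2,0,0,0],[0,0,0.1,0,0,0],[0,0,0,0,0,0]]]}}

```text
clock: 16.7
eef_pos: [442.7, 256.9, 56.8]
tool_rot: [3.141, 0.001, -0.309]
force: [0.2, -0.7, 0.6]
width: 64.0
```

Call:
{"op": "apply_moves", "data": {"series": [[[0,0,0,0,0,0],[0,0,0,0,0,0],[0,0,0,0,0,0],[0,0,0,0,0,0],[0,0,0,0,0,0]]], "claw": -1}}

```text
clock: 17.32
eef_pos: [443.2, 257.1, 57.7]
tool_rot: [-3.141, -0.001, -0.309]
force: [-0.1, -0.4, 5.8]
width: 16.3
```

Call:
{"op": "apply_moves", "data": {"series": [[[0,0,0,0,0,0],[0,0,0,0,0,0],[0,0,0,0,0,0],[0,0,0,0,0,0],[0,0,0,0,0,0]]]}}

```text
clock: 17.95
eef_pos: [443.2, 257.2, 57.6]
tool_rot: [-3.141, -0.001, -0.309]
force: [-0.8, 0.4, 6.6]
width: 16.1
```

Call:
{"op": "apply_moves", "data": {"series": [[[0,0,-0.15,0,0,0],[0,0,-0.25,0,0,0],[0,0,-0.4,0,0,0],[0,0,-0.4,0,0,0],[0,0,-0.3,0,0,0]]]}}

```text
clock: 18.58
eef_pos: [442.9, 257.0, 133.6]
tool_rot: [-3.141, -0.0, -0.309]
force: [0.3, -0.4, -0.3]
width: 16.0
```

Call:
{"op": "apply_moves", "data": {"series": [[[0,0,-0.6,0,0,0],[0,0,-0.7,0,0,0],[0,0,-0.8,0,0,0],[0,0,-0.8,0,0,0],[0,0,-0.4,0,0,0]]]}}

```text
clock: 19.2
eef_pos: [443.2, 257.3, 299.9]
tool_rot: [-3.139, -0.002, -0.309]
force: [-0.6, 0.3, -1.1]
width: 16.2
```

```bash
python3 - <<'E'
from h import *
for i in range(5): im=viewer.get_image("wrist")
p,R=tool(); s=ctrl.read_state(); print(s["clock"],p,np.degrees(s["tool_rot"]),s["force"],s["width"])
im=viewer.get_image("wrist"); cv2.imwrite("pics/w10.png",im)
sc=viewer.get_image("scene")
cv2.imwrite("pics/v10.png",np.hstack([cv2.resize(im[200:480,200:440],(400,467)),cv2.resize(sc[130:390,330:553],(400,467))]))
E
```

```text
19.45 [442.21426526 256.41571116 296.42819625] [ 1.79913501e+02  6.83384358e-02 -1.76969970e+01] [-0.02360175 -0.81801998 -0.53532885] 15.891980464277925
```

View pics/v10.png

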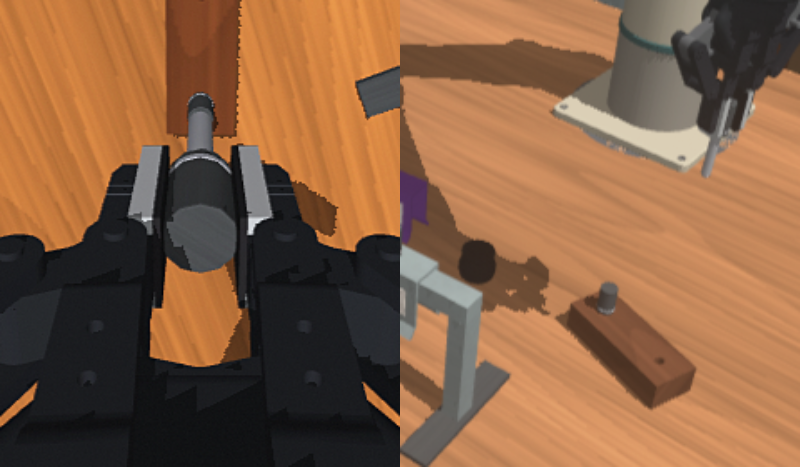

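The long pin is held by its head, shank straight down, and the short pin is still in the block. That was picture 12, so from here I use numeric checks only. I travel to the viewing pose beside the hung frame.

```bash
python3 - <<'E'
from h import *
plan([628,-206,262],3.9,13)
E
```

```text
[0.489, 0.591, 0.053, 0.001, 0.002, -0.277],
[0.471, 0.605, 0.053, 0.001, 0.002, -0.277],
[0.454, 0.618, 0.053, 0.001, 0.002, -0.277],
[0.435, 0.631, 0.053, 0.001, 0.002, -0.277],
[0.417, 0.643, 0.053, 0.001, 0.002, -0.277]
--
[0.398, 0.655, 0.053, 0.001, 0.002, -0.277],
[0.379, 0.666, 0.053, 0.001, 0.002, -0.277],
[0.36, 0.677, 0.053, 0.001, 0.002, -0.277],
[0.34, 0.687, 0.053, 0.001, 0.002, -0.277],
[0.32, 0.697, 0.053, 0.001, 0.002, -0.277]
--
[0.299, 0.706, 0.053, 0.001, 0.002, -0.277],
[0.279, 0.714, 0.053, 0.001, 0.002, -0.277],
[0.258, 0.722, 0.052, 0.001, 0.002, -0.277],
```

Call:
{"op": "apply_moves", "data": {"series": [[[0.49,0.59,0.05,0,0,-0.28],[0.47,0.605,0.05,0,0,-0.28],[0.454,0.618,0.05,0,0,-0.28],[0.435,0.63,0.05,0,0,-0.28],[0.417,0.643,0.05,0,0,-0.28]]]}}

```text
clock: 20.18
eef_pos: [514.4, 78.0, 283.7]
tool_rot: [3.141, 0.002, -0.161]
force: [1.8, 0.1, -1.2]
width: 15.9
```

Call:
{"op": "apply_moves", "data": {"series": [[[0.4,0.655,0.05,0,0,-0.28],[0.38,0.666,0.05,0,0,-0.28],[0.36,0.677,0.05,0,0,-0.28],[0.34,0.687,0.05,0,0,-0.28],[0.32,0.697,0.05,0,0,-0.28]]]}}

```text
clock: 20.8
eef_pos: [586.4, -99.5, 270.9]
tool_rot: [-3.141, 0.002, -0.015]
force: [-0.2, -0.3, -0.5]
width: 16.0
```

Call:
{"op": "apply_moves", "data": {"series": [[[0.3,0.706,0.05,0,0,-0.28],[0.28,0.714,0.05,0,0,-0.28],[0.26,0.72,0.05,0,0,-0.28],[0,0,0,0,0,0],[0,0,0,0,0,0]]]}}

```text
clock: 21.42
eef_pos: [629.5, -203.7, 263.6]
tool_rot: [-3.14, 0.002, 0.073]
force: [-0.6, 0.5, -1.7]
width: 16.2
```

```bash
python3 - <<'E'
from h import *
for i in range(5): im=viewer.get_image("wrist")
p,R=tool(); c=viewer.camera_info("wrist"); s=ctrl.read_state(); print(s["clock"],p,np.degrees(s["tool_rot"]),s["force"],s["width"])
im=viewer.get_image("wrist"); cv2.imwrite("pics/w11.png",im)
u=proj("",[623.5,-123.1,154],c); print("predicted hole",u)
g=cv2.cvtColor(im,cv2.COLOR_BGR2HSV); x,y=u.round().astype(int)
for r in range(y-16,y+17,3): print(r," ".join(f"{v:3d}" for v in g[r,x-20:x+21:2,2]))
for l in ("frame_eye","long_pin"): print(l,[(round(d["location"][0]*640,1),round(d["location"][1]*480,1),round(d["score"],2)) for d in viewer.find_in("wrist",l)])
print("plate",platerect(im,c,154,(x-60,x+60,0,y+75)))
# pin
for zt,yt in [(-27,0),(3,0),(48,0)]: print("tool",zt,proj("",p+R@[0.85,yt,zt],c))
for r in range(240,330,5): print(r," ".join(f"{v:3d}" for v in g[r,300:342:2,2]))
E
```

```text
21.675 [ 630.11653121 -203.60806649  265.07189089] [-1.79985037e+02 -8.70010370e-03  4.23717321e+00] [-0.44943653  0.23612752 -1.07705252] 15.862715845881528
predicted hole [317.3863062 118.2191626]
102 201 204 202 204 200 200 199 199 199 199 202 201 201 199 201 203 199 202 199 199 196
105 202 201 203 202 201 200 200 200 200 204 198 200 200 201 200 200 200 200 198 199 200
108 202 202 202 203 204 200 198 197 204 210 212 209 205 202 199 201 200 200 202 199 198
111 203 202 202 203 199 202 207 123  92  55  85  60  96 106 203 201 200 202 202 198 198
114 200 201 201 204 202 192 128  79 125 124 123 112 222 240 102 175 201 198 198 198 198
117 200 200 201 203 207 106 144 116 122 124 121 109 219 217 234 127 198 198 198 199 199
120 197 199 200 202 196 215 115 118 122 126 122 108 220 217 227 108 183 203 202 199 199
123 202 202 200 199 194 141 255 105 121 124 120 103 216 218 158 156 197 202 201 201 203
126 202 204 200 199 198 172 209 243  96 121 119  94 227 204 250 152 201 201 202 198 198
129 201 203 200 199 197 200 189 184 222 246 255 253 243 215 179 198 199 200 201 198 198
132 203 202 202 201 1
[... 1348 characters left out ...]
  22 225  90 105  95 245 123  68  40  15  19  14  44  93 216 225 215 214 214 145  26
295  15 221  98  24 134 163 251 143  37  41  46  35  77 194 235 150  84 165 227 103  26
300  15  59 245  50  46  52  54  54  54  56  56  56  58  57  57  56  48 131 119  59  20
305  11  38  44  49  53  54  52  55  54  55  58  58  57  56  56  55  54  55  53  24  13
310  15  46  47  50  53  52  53  54  55  56  57  58  57  59  58  58  55  52  52  39  16
315  33  44  48  51  51  53  55  54  55  54  58  56  57  57  56  58  54  54  53  38  18
320  43  47  50  52  53  52  55  58  28  31  49  57  57  57  57  55  55  52  51  51  17
325  45  48  32  55  97  97  97  96  88  88  90  89  92  97 101 106  79  49  49  49  34
```

```bash
python3 - <<'E'
from h import *
p,R=tool(); c=viewer.camera_info("wrist"); print(p)
im=cv2.imread("pics/w11.png"); g=cv2.cvtColor(im,cv2.COLOR_BGR2GRAY)
for r in range(261,276): print(r,g[r,310:332:1])
for r in range(352,374,2): print(r,g[r,312:330:3])
print("frame hole",ray("",(317.6,120.3),154,c),"bar",ray("",(316.7,119.8),150,c))
for row in (266,267,268,269,270): print(row,intool((320.3,row),48).round(2))
E
```

```text
[ 630.14582011 -204.35786891  265.09380546]
261 [ 70  68  73  78  77  75  73  69  66  59 146 154 153 152 149 152 151 145
 142 137 136 139]
262 [ 70  70  74  76  76  74  72  70  67  58 143 153 152 152 149 153 150 143
 142 138 139 140]
263 [ 74  76  75  75  76  74  71  70  67  58 145 152 153 152 148 153 150 145
 140 135 136 140]
264 [ 70  76  73  75  72  72  71  70  66  57 145 151 153 150 149 151 150 142
 140 135 137 142]
265 [ 67  69  68  69  68  67  69  67  63  55 145 154 153 149 149 150 148 143
 142 135 139 141]
266 [165 171 167 168 168  86  63  65  61  72 141 155 155 152 150 152 147 143
 138 135 136 143]
267 [156 158 155 156 156 158 144 137 134 135 132 131 134 139 150 151 146 143
 139 139 138 144]
268 [151 156 155 156 157 132 114 117 125 131 132 132 130 128 136 152 149 143
 138 139 138 143]
269 [153 156 154 159 111  97 111 120 123 130 132 131 131 130 123 131 146 144
 139 137 140 145]
270 [153 155 157 143  95  98 112 119 125 130 130 132 132 132 125 111 122 141
 140 138 142 145]
271 [154 156 159 107  89 102 114 118 125 131 132 133 132 130 125 117 123 141
 140 137 140 145]
272 [153 15
[... 191 characters left out ...]
 140  90  93 104 118 120 126 133 132 132 133 132 128 120 106 117
 135 139 141 148]
275 [158 158 140  93  93 107 117 120 125 132 133 133 134 131 126 118 107 119
 135 138 141 148]
352 [89 90 87 85 84 87]
354 [87 89 90 88 84 84]
356 [88 85 87 89 87 84]
358 [85 88 87 89 90 91]
360 [88 85 88 86 88 83]
362 [ 80  80  84  84  65 162]
364 [ 80  80  72  70 148 153]
366 [ 82  81  71  70 142 153]
368 [ 81  79  73  69 142 153]
370 [ 83  79  72  70 141 154]
372 [ 82  79  73  69 140 147]
frame hole [ 623.84636513 -125.16928665  154.        ] bar [ 623.19098989 -124.84918864  150.        ]
266 [ 1.14 -0.17 48.  ]
267 [ 1.14  0.44 48.  ]
268 [ 1.14  1.06 48.  ]
269 [ 1.14  1.67 48.  ]
270 [ 1.14  2.28 48.  ]
```

```bash
python3 - <<'E'
from h import *
print(tool()[0]); plan([622.25,-123.3,209],3.9,5)
E
```

```text
[ 630.14582011 -204.35786891  265.09380546]
[-0.008, -0.326, 0.224, 0.0, -0.001, 0.009],
[-0.008, -0.326, 0.224, 0.0, -0.001, 0.009],
[-0.009, -0.326, 0.224, 0.0, -0.001, 0.009],
[-0.009, -0.326, 0.224, 0.0, -0.001, 0.009],
[-0.009, -0.326, 0.224, 0.0, -0.001, 0.009]
--
```

Call:
{"op": "apply_moves", "data": {"series": [[[-0.01,-0.4,0,0,0,0.05],[-0.01,-0.5,0.1,0,0,0],[-0.01,-0.45,0.3,0,0,0],[-0.01,-0.2,0.4,0,0,0],[0,-0.08,0.32,0,0,0]]]}}

```text
clock: 22.45
eef_pos: [622.3, -121.1, 208.4]
tool_rot: [-3.141, 0.0, 0.07]
force: [1.0, -0.1, -0.3]
width: 16.2
```

```bash
python3 - <<'E'
from h import *
for i in range(7): im=viewer.get_image("wrist")
p,R=tool(); c=viewer.camera_info("wrist"); s=ctrl.read_state(); print(s["clock"],p,np.degrees(s["tool_rot"]),s["force"])
im=viewer.get_image("wrist"); cv2.imwrite("pics/w12.png",im)
print("tip",proj("",p+R@[1.1,0.7,48],c),"hole@154",proj("",[623.4,-123.8,154],c))
g=cv2.cvtColor(im,cv2.COLOR_BGR2GRAY)
for r in range(236,284,3): print(r," ".join(f"{v:3d}" for v in g[r,296:348:2]))
E
```

```text
22.8 [ 623.1031973  -124.36413014  209.62802957] [ 1.79967273e+02 -8.75373796e-02  3.78156999e+00] [-0.38092541  0.80786398 -0.45672911]
tip [320.18991879 267.41325135] hole@154 [318.71742412 260.46148265]
236 177 177 178 180 178 178 178 176 176 174 175 178 180 178 179 178 177 177 177 177 175 177 174 173 174 180
239 179 178 177 178 179 177 176 177 178 176 176 177 180 180 181 180 179 179 177 175 176 173 171 172 174 179
242 177 177 178 178 180 179 179 179 179 180 178 177 178 178 177 177 176 178 177 178 176 174 172 172 172 181
245 178 179 179 179 177 176 176 176 177 177 179 178 177 178 178 175 178 177 176 178 176 175 172 172 172 182
248 180 180 178 178 180 177 178 175 178 182 186 187 187 185 180 179 176 179 172 178 178 176 175 174 175 180
251 179 178 179 179 178 176 179 151  93  71  70  68  66  63  62 116 179 178 176 177 176 174 173 173 175 183
254 177 176 177 179 180 183 124  83  62  57  67  67  68  64  62  59  92 174 177 177 178 176 174 173 173 167
257 175 178 177 179 180 144 219  76  97 101 108 110 110 105 101  86  60 123 175 177 175 175 175 172 172 165
260 176 176 176 177 181 140 211 125  93 106 108 109 109 105  95  86 107 152 161 177 177 176 175 177 177 169
263 178 176 177 176 178 154 110 218 158  99 104 109 107 104  87 150 224 108 177 179 180 180 177 176 176 170
266 179 179 179 175 176 171 132 118 191 212 171 182 159 190 221 193  67 149 178 178 177 176 176 176 175 153
269 179 179 178 177 177 176 177 182 106  83 101 119 126 124 119 153 171 178 177 177 177 176 176 174 175 151
272 179 179 179 177 177 175 177 180  99  87 109 118 127 125 119  84 178 175 175 175 176 178 173 174 173 153
275 180 179 179 177 174 174 175 178  95  91 110 119 127 125 120  94 174 174 177 176 176 176 176 173 174 153
278 178 178 180 180 178 177 176 179  92  96 112 124 127 124 121 101 177 173 172 177 176 176 178 176 178 142
281 179 180 178 179 181 179 179 180  91  97 113 125 126 126 121 102 173 174 173 174 176 176 177 175 179 116
```

The tip sits about 0.6 mm off the hole axis, and the frame hole and bar ring look concentric. I make a small correction and lower, watching the force.

Call:
{"op": "apply_moves", "data": {"series": [[[-0.014,-0.012,0,0,0,0],[0,0,0.08,0,0,0],[0,0,0.12,0,0,0],[0,0,0.1,0,0,0],[0,0,0,0,0,0]]]}}

```text
clock: 23.48
eef_pos: [621.6, -122.7, 193.1]
tool_rot: [-3.141, 0.001, 0.067]
force: [-0.7, 1.1, -0.6]
width: 15.8
```

Call:
{"op": "apply_moves", "data": {"series": [[[0,0,0.1,0,0,0],[0,0,0.1,0,0,0],[0,0,0.1,0,0,0],[0,0,0,0,0,0],[0,0,0,0,0,0]]]}}

```text
clock: 24.1
eef_pos: [621.7, -122.9, 178.7]
tool_rot: [-3.141, 0.0, 0.067]
force: [0.9, 1.6, -1.5]
width: 15.9
```

The tip is at z≈131, well inside the bar's hole, with no axial force. I continue.

Call:
{"op": "apply_moves", "data": {"series": [[[0,0,0.1,0,0,0],[0,0,0.1,0,0,0],[0,0,0.1,0,0,0],[0,0,0,0,0,0],[0,0,0,0,0,0]]]}}

```text
clock: 24.72
eef_pos: [621.6, -123.0, 163.6]
tool_rot: [-3.141, 0.001, 0.067]
force: [1.1, 1.6, -1.2]
width: 16.1
```

Call:
{"op": "apply_moves", "data": {"series": [[[0,0,0.04,0,0,0],[0,0,0.02,0,0,0],[0,0,0.02,0,0,0],[0,0,0,0,0,0],[0,0,0,0,0,0]]]}}

```text
clock: 25.35
eef_pos: [621.9, -123.1, 159.8]
tool_rot: [3.142, -0.0, 0.067]
force: [0.6, 1.1, 0.2]
width: 16.2
```

Call:
{"op": "apply_moves", "data": {"series": [[[0,0,0.02,0,0,0],[0,0,0.02,0,0,0],[0,0,0,0,0,0],[0,0,0,0,0,0],[0,0,0,0,0,0]]]}}

```text
clock: 25.98
eef_pos: [621.7, -123.1, 157.7]
tool_rot: [-3.142, 0.0, 0.067]
force: [1.1, 0.5, -0.5]
width: 16.0
```

Call:
{"op": "apply_moves", "data": {"series": [[[0,0,0.02,0,0,0],[0,0,0,0,0,0],[0,0,0.02,0,0,0],[0,0,0,0,0,0],[0,0,0,0,0,0]]]}}

```text
clock: 26.6
eef_pos: [621.9, -123.2, 156.9]
tool_rot: [3.141, -0.0, 0.067]
force: [-0.6, 1.8, 6.8]
width: 15.9
```

The head seats at z=156.9 against an expected 157, with 7 N up. I release and retract.

Call:
{"op": "apply_moves", "data": {"series": [[[0,0,-0.01,0,0,0],[0,0,0,0,0,0],[0,0,0,0,0,0],[0,0,0,0,0,0],[0,0,0,0,0,0]]], "claw": 0.3}}

```text
clock: 27.22
eef_pos: [621.8, -123.1, 156.2]
tool_rot: [3.142, 0.0, 0.067]
force: [-0.1, 0.3, -0.1]
width: 55.3
```

Call:
{"op": "apply_moves", "data": {"series": [[[0,0,-0.2,0,0,0],[0,0,-0.4,0,0,0],[0,0,-0.6,0,0,0],[0,0,-0.5,0,0,0],[0,0,-0.2,0,0,0]]]}}

```text
clock: 27.85
eef_pos: [622.8, -123.1, 253.6]
tool_rot: [3.141, -0.003, 0.067]
force: [0.2, 0.3, 0.6]
width: 55.5
```

```bash
python3 - <<'E'
from h import *
for i in range(5): im=viewer.get_image("wrist")
p,R=tool(); c=viewer.camera_info("wrist"); s=ctrl.read_state(); print(s["clock"],p,s["force"],s["width"])
im=viewer.get_image("wrist"); cv2.imwrite("pics/w13.png",im); sc=viewer.get_image("scene"); cv2.imwrite("pics/s13.png",sc)
g=cv2.cvtColor(im,cv2.COLOR_BGR2GRAY)
u=proj("",[623.4,-123.8,184],c); b=proj("",[623.4,-123.8,154],c); print("exp head top",u,"bottom",b)
print("plate",platerect(im,c,154,(int(u[0])-60,int(u[0])+60,int(u[1])-110,int(u[1])+40)))
x,y=int(u[0]),int(u[1])
for r in range(y-40,y+34,4): print(r," ".join(f"{v:3d}" for v in g[r,x-36:x+37:3]))
# scene: compare the two pin heads in their expected places
gs=cv2.cvtColor(sc,cv2.COLOR_BGR2GRAY); yv=np.array([-.0675,.9977,0])
for n,o in (("new",np.array([623.4,-123.8,0])),("fixed",np.array([623.4,-123.8,0])+180*yv)):
    P=[proj("scene",o+[0,0,z]) for z in (154,184)]; print(n,np.round(P,1))
    x,y=np.round((P[0]+P[1])/2).astype(int)
    for r in range(y-16,y+17,2): print(r," ".join(f"{v:3d}" for v in gs[r,x-14:x+15:2]))
E
```

```text
28.1 [ 621.08880099 -123.12977672  250.24908472] [ 0.56926076 -0.07794102 -0.62430183] 55.53684053731027
exp head top [322.23552003 256.42833579] bottom [322.01051997 241.33457188]
plate (((623.4287719726562, -125.11131286621094), (32.94245529174805, 79.97440338134766), 3.824002265930176), array([  36,   40,   49,  110, 3968], dtype=int32))
216 151 146 149 110 150 182 179 181 181 181 180 180 179 177 179 177 178 178 174 175 144 138 141 148 146
220 152 145 148 111 146 177 177 179 178 177 176 178 181 181 179 179 179 179 174 173 142 136 142 148 147
224 152 144 147 119 148 181 177 179 180 180 178 178 179 179 178 176 178 177 174 175 128 136 144 148 146
228 152 142 146 118 118 180 180 181 178 176 178 179 180 178 178 177 177 177 175 175 131 135 142 149 147
232 152 143 145 118 112 181 181 180 181 185  59 159 171  57 173 176 179 178 177 174 129 134 145 149 149
236 150 142 144 107 114 179 178 180 112  72  48  51  54  52  40  93 179 176 175 175 127 136 146 147 149
240 152 142 143 107 123 179 177 183  72  49  52  53  54  54  53  43 183 178 177 178 128 144 147 148 147
244 150 141 143 124 122 181 1
[... 2766 characters left out ...]
 178 177 177 176 142  59  76  89  92  80  88  96  93 154 157
262 178 179 179 177 147  61  68  77  81  81  91  97 116 158 155
264 179 179 150  96  85  62  68  77  80  80 115  95 157 157 157
266 178 142  96  97  87  62  69  78  81  79 163 148 162 163 160
268 175 175  95  96  93  63  69  77  81  79 172 178 169 160 164
270 176 175 174 100  91  86  70  78  81  95 175 179 179 177 169
272 155 176 177 176 141  88 124 128 118 106 175 178 178 178 178
274  99 110 152 175 178 162 127 108 133 176 178 177 177 178 179
276  99  96 100 113 161 175 175 178 177 177 179 178 178 177 177
278  99  94 100 102 101 123 165 173 174 177 177 177 177 175 175
280 151 123  98 100 100 101  96 133 165 175 175 176 177 176 176
```

Both pin heads look the same in the scene image: the new head's base is at row 229 against 229.7 expected, and the fixed one's at 272 against 271.6. The plate measures 33×80 mm at yaw 3.8°, matching the rail's 3.9°. I hand the job in.

```bash
python3 -c "
from cell import ctrl
print(ctrl.read_state()['clock'],ctrl.finish_job())"
```

```text
the job is handed in; nothing more can be done
28.2 None
```

I hung the grey frame astride the rail at the free hole and pushed the long pin down through the frame and the bar. I handed the job in at 28.2 s of the 61 s allowed.

- **Frame:** I lowered it until the bar took its weight, at about 8 N, before letting go. The last check put the plate at yaw 3.8° against the rail's 3.9°, measuring 33 × 80 mm and centred on the hole to within about 1.5 mm.
- **Pin:** It went in without resistance and its head seated at about 7 N, at the expected height. In the scene image its head looks the same as the fixed marker's pin: both bases were within a pixel of their expected rows.
- **Everything else:** The gripper is clear of everything, with readings under 1 N. The short pin was still in the block after I took the long one. I did not measure the other objects again at the end, but no move went near them and no force reading suggested contact.
- **Disagreements:** Camera-derived positions differed by 1 to 4 mm when a picture was taken before the arm had settled. I allowed for this with settled or close-range readings. The fingers read about 16 mm on the 18 mm pin head, but the pin held firmly. I had used all 12 picture views by then, so the insertion and final checks were read from pixel values only.

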